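# Gather the stray peg and hold the peg dish up level

## Robot

A 7-joint arm with a two-finger parallel gripper is mounted at the origin on the work surface. World frame = base frame: x ahead of the robot, y to its left, z up, the work surface at z = 0. Lengths are in m, angles in rad, forces in N, time in s.
With the tool pointing down it reaches from about 0.425 to 0.825 m from the base axis. Payload 3.6 kg.
Tool frame: the origin (TCP) lies between the finger pads; the fingertips stand 14 mm ahead of it and the grasp point (between the pads) lies 5 mm behind it; z points along the fingers, y is the direction in which the jaws open and shut (so a half turn about z gives the same grasp; the last joint's range is limited). The gripper opens to 85 mm and grips with 20 to 120 N. Pads are 22 mm wide; open, the fingers measure 114 mm over their backs; the gripper's body (76 mm by 85 mm) begins 54 mm behind the grasp point. The pads swing forward as they close: fully open they stand 13 mm farther back than shut.
Start: joints at [1.194, 0.615, -0.013, 1.423, 0.008, 1.103, -0.04], TCP at [0.223, -0.611, 0.245] pointing down, gripper open.
Joint ranges: [-3.12, 3.12], [-0.3, 2.06], [-1.34, 1.32], [0.26, 2.42], [-1.36, 4.5], [0.01, 1.98], [-2.84, 2.84]. Speed limits (rad/s): [2.79, 2.79, 3.14, 3.14, 3.14, 3.14, 3.14].

## Interface

Orientations are given as a rotation vector (axis times angle).
In Python, from bench import get_obs, optics, robot gives the robot as it stands. The module is installed in compiled form; this text tells all that it offers.
- The arm moves only by the shell command python3 -m creep 'ROWS' [OPENING] [FORCE]. ROWS is JSON, a list of rows, each an object of numbers: "dx", "dy", "dz": the shift along the world's x, y, z in units of 100 mm (1.0 is 100 mm); "rx", "ry", "rz": the turn, a rotation vector about the world's x, y, z in units of pi/4 rad (1.0 is pi/4 rad). In form: [{"dx": .., "dy": .., "dz": .., "rx": .., "ry": .., "rz": ..}, ...]. A call has 1 to 12 rows; each row shifts and turns the commanded pose from where the row before left it; what a row does not reach is not made up. A row lasts 1/10 s, in which the tool goes at most 50 mm and 8.59 degrees, less where a joint would pass 70% of its speed; a pose out of reach is approached as far as the arm can. A call with a number of a shift or a turn outside -1 to 1 is refused whole. A call with a gripper value outside its range is refused whole. OPENING is the closure, from 0 (fully open) to 1 (shut), set as the call begins (- or left out, the last holds). The fingers move at their own pace and stop on an object; FORCE is the grip in N (left out, the last holds). Time passes only in rows, so rows that do not move let the fingers close. It gives the time, the measured TCP pose, the force and the opening at its end, in the units of the state.
- get_obs(): the state, without advancing time (a new reading comes with each control period).
- optics.get_image(name): name is "scene" or "top" or "wrist"; returns a dict with "image" (400x640x3 uint8, red, green, blue), "fovy" (degrees; the focal length in pixels is half the picture's height over the tangent of half this angle, whatever the lens; pixels are square), "cx", "cy" (the principal point, pixels), "k1" (the pictures are not rectified: a ray, as slopes to the right and down, at radius r is drawn at 1 + k1 r^2 times it, then the intrinsics apply), "xyz" and "orientation" of the camera in the world. Camera axes: x right, y up, looking along -z (the intrinsics and any distortion apply to the point x, -y, -z); pixel columns grow to the right and rows downward; lengths in m; the calibration is good to about 2 mm. A picture is of the moment at which its call begins. There is no depth.
- robot.hand_in(): hands the job in, once; it reports no verdict.
The state is a dict: "t": time; "qpos": joint angles; "joint_vel": joint speeds; "effort": joint torques, N m; "ee_pos": TCP position; "tcp_rot": TCP orientation; "ft_force": force on the tool from outside, world axes, zero at the start; "ft_torque": the same for the moment, N m; "grip_width": finger opening in m.
Only numpy, scipy, OpenCV 4.12 (cv2) and the standard library are available. Lean on these libraries where they do the work, as an engineer would, in place of code of your own. Each camera call takes 0.05 s, during which the arm holds its last target. There are 200 camera calls.

## Task

I want to wipe the board under the ceramic peg dish: while the dish still stands there, put the stray clothes peg into the compartment where the other peg lies and let go of it. Then lift the dish by its bridge handle at least 10 cm clear of the board, keeping it level all the way with everything in it, and hold it up steadily for at least two seconds; finish while still holding it in the air. Leave the other things on the board where they are.

Things in the scene. Friction and masses are not known exactly. Their poses are not given: they have to be found in the camera images.
- dish: white ceramic peg dish, loose, about 0.6 kg, 120 mm along its x, 230 mm along its y; walls 36 mm high, 6 mm thick; floor 8 mm above the underside. A 36 mm high divider along x at y = 0 makes two equal compartments, |y| from 3 to 109 mm, |x| under 54 mm: one holds the other peg, one the dosing cap (which is which varies). Bridge handle over the divider. Origin: centre of the underside
- dish_bar (a point): centre of the dish handle's bar, a straight bar along the dish's x on two 12 mm posts, 76 mm above the dish's underside: bar 12 mm thick (along the dish's y), 16 mm high (top at 84 mm), 84 mm clear between the posts along the dish's x; axes as the dish
- peg: the stray wooden clothes peg, lying on its side on the board, 76 mm long (along its x), 11 mm high; its sides are flat, parallel and 14 mm apart (across its y) from x = -14 to +38 mm (nose); the tail splays to about 22 mm wide at x = -38 mm; 15 g. Origin: on the underside, midway along its length; z up
- home_peg: a peg of the same shape that already lies in one of the dish's compartments, its length roughly along the dish's x, near the outer end of the compartment (about 80 to 86 mm from the divider); origin as for the stray peg
- cap: grey plastic dosing cap, a disc 40 mm across and 22 mm high, in the dish's other compartment, about 80 to 86 mm from the divider; origin: centre of its underside
- container: white plastic container with screw-top lid, 96 mm across, 117 mm high, behind the working area; bystander; origin: centre of the underside
- spray: blue spray bottle, 74 mm across, 221 mm high with its white trigger head, behind the working area; bystander; origin: centre of the underside
- scoop: small aluminium scoop, 170 mm long, 50 mm wide, 26 mm high, lying along x between the dish and the stray peg; bystander; origin on the underside at mid length
- clip_hanger: yellow spring clip gripping a folded white plastic hanger, about 260 mm long, 20 mm high, at the right side; bystander; origin under the clip
- brush: hand brush lying at the left side; bystander; origin on its underside
- mug: blue ceramic cup, 80 mm across, 90 mm high, at the back in the middle; bystander; origin: centre of the underside
Things that resemble listed ones, but are neither listed nor needed, are in the scene too. What is shaped like the home_peg but purple is not meant. Leave any pink or red look-alike of the peg alone.

How it is judged:
On the way, in this order (a step that is already met when the one before it is completed fails the run):
1. the stray peg lies let go beside the other peg in its compartment, the dish still standing on the board (x of peg in the frame of dish between -0.052 and 0.052 m and y of peg in the frame of dish between -0.107 and 0.107 m and z of peg in the frame of dish between 0 and 0.032 m and x of home_peg in the frame of dish between -0.052 and 0.052 m and y of home_peg in the frame of dish between -0.107 and 0.107 m and z of home_peg in the frame of dish between 0 and 0.032 m and x of cap in the frame of dish between -0.052 and 0.052 m and y of cap in the frame of dish between -0.107 and 0.107 m and z of cap in the frame of dish between 0 and 0.032 m and ((y of each of peg, home_peg in the frame of dish above 0.006 m and y of cap in the frame of dish below -0.006 m) or (y of each of peg, home_peg in the frame of dish below -0.006 m and y of cap in the frame of dish above 0.006 m)) and height (world z) of dish below 0.01 m and contact force between peg and the fingers below 0.05 N and linear speed of peg below 0.03 m/s), for 0.2 s.
2. the dish is held level and steady at least 10 cm clear of the board with everything in it, for two seconds (x of peg in the frame of dish between -0.052 and 0.052 m and y of peg in the frame of dish between -0.107 and 0.107 m and z of peg in the frame of dish between 0 and 0.032 m and x of home_peg in the frame of dish between -0.052 and 0.052 m and y of home_peg in the frame of dish between -0.107 and 0.107 m and z of home_peg in the frame of dish between 0 and 0.032 m and x of cap in the frame of dish between -0.052 and 0.052 m and y of cap in the frame of dish between -0.107 and 0.107 m and z of cap in the frame of dish between 0 and 0.032 m and ((y of each of peg, home_peg in the frame of dish above 0.006 m and y of cap in the frame of dish below -0.006 m) or (y of each of peg, home_peg in the frame of dish below -0.006 m and y of cap in the frame of dish above 0.006 m)) and height (world z) of dish above 0.095 m and angle between dish's own z axis and vertical below 0.12 rad and linear speed of dish below 0.03 m/s and angular speed of dish below 0.15 rad/s and contact force between dish and the fingers above 2 N and contact force between dish and container below 0.1 N and contact force between dish and spray below 0.1 N and contact force between dish and mug below 0.1 N), for 1.8 s.
At the end, for the whole second after the job is handed in: The gripper holds the dish with its underside at least 95 mm above the board, level within 0.12 rad (7 degrees) and still (under 30 mm/s and 0.15 rad/s), resting on no other thing; both pegs lie in one compartment and the dosing cap in the other (all of step 2); the arm keeps its last pose, push and grip.
It fails at once if the dish is tipped by more than 0.25 rad (angle between dish's own z axis and vertical above 0.25 rad).
It fails at once if a bystander is moved by more than 30 mm (distance of any of container, spray, scoop, clip_hanger, brush, mug from where it was at the start of the episode above 0.03 m).
It also fails if it takes over 56 s, if anything falls off the work surface, if the arm or the gripper's body presses on something with over 40 N, if the wrist force passes 120 N, or if a joint passes its speed limit or range.

## Working session

There is one attempt and no reset: what is moved stays moved. The work goes in short steps, Python scripts to look and compute and a shell command to move; the robot and the scene stay as the last step left them, time stands still between calls to the robot, and variables do not carry over. Pictures are saved under pics/ and viewed, about 8 in all and at most 12, crops included, and the job is handed in when it is done.

```bash
mkdir -p pics; cat > h.py <<'E'
import numpy as np, cv2, json
from scipy.spatial.transform import Rotation as R
from bench import get_obs, optics, robot
def snap(name,fn):
    d=optics.get_image(name); cv2.imwrite(f'pics/{fn}.png',d['image'][:,:,::-1])
    m={k:(np.asarray(v).tolist()) for k,v in d.items() if k!='image'}
    json.dump(m,open(f'pics/{fn}.json','w')); return d
def load(fn): return json.load(open(f'pics/{fn}.json'))
def rot(m):
    o=np.array(m['orientation'],float)
    return R.from_rotvec(o).as_matrix() if o.shape==(3,) else (o if o.shape==(3,3) else None)
def f(m): return 200/np.tan(np.radians(m['fovy'])/2)
def pix2w(m,u,v,z):
    F=f(m); K=np.array([[F,0,m['cx']],[0,F,m['cy']],[0,0,1]])
    p=cv2.undistortPoints(np.array([[[u,v]]],float),K,np.array([m['k1'],0,0,0,0.]))[0,0]
    d=rot(m)@np.array([p[0],-p[1],-1]); c=np.array(m['xyz']); return c+d*(z-c[2])/d[2]
def w2pix(m,P):
    q=rot(m).T@(np.array(P)-m['xyz']); x,y=q[0]/-q[2],-q[1]/-q[2]; s=1+m['k1']*(x*x+y*y)
    return f(m)*x*s+m['cx'],f(m)*y*s+m['cy']
def crop(fn,x0,y0,x1,y1,k,out):
    im=cv2.imread(f'pics/{fn}.png')[y0:y1,x0:x1]; cv2.imwrite(f'pics/{out}.png',cv2.resize(im,None,fx=k,fy=k,interpolation=cv2.INTER_CUBIC))
E
python3 - <<'E'
from h import *
for n in ('top','scene'):
    snap(n,n+'0'); print(n,load(n+'0'))
print(get_obs())
E
```

```text
top {'fovy': 56.633994722196896, 'cx': 309.1078973123135, 'cy': 200.15781211904738, 'k1': -0.0654777049444801, 'xyz': [0.3414878458067279, -0.01121749570440218, 1.071898294453406], 'orientation': [0.161793731787651, -0.13963644141166617, -1.5517260691052788]}
scene {'fovy': 57.459605139788245, 'cx': 316.94300900528435, 'cy': 200.12522672869392, 'k1': -0.068757269642278, 'xyz': [0.9227134070485827, 0.6207586785564486, 0.7758310191987631], 'orientation': [0.305765995617078, 1.0183192866002124, 2.435220408180901]}
{'t': 0.1, 'qpos': array([ 1.19449064,  0.6158467 , -0.01258958,  1.42476673,  0.00807809,
        1.10340475, -0.04040766]), 'joint_vel': array([ 3.30064321e-04, -2.39474537e-03,  9.86932360e-05, -4.02936794e-03,
       -2.12097331e-04,  5.85956322e-04,  7.58050835e-04]), 'effort': array([ 1.69011266e-03, -4.70385253e+01,  2.60496307e-01, -1.71571308e+01,
        1.01075580e-02,  5.87302449e-03,  1.25002524e-05]), 'ee_pos': array([ 0.22253875, -0.61000698,  0.24422901]), 'tcp_rot': array([-3.09135650e+00, -5.46310372e-01,  6.90263858e-04]), 'ft_force': array([1.09830771, 0.00851306, 0.44939604]), 'ft_torque': array([0.00580246, 0.08386934, 0.02008575]), 'grip_width': 0.08539848969826809}
```

View pics/top0.png

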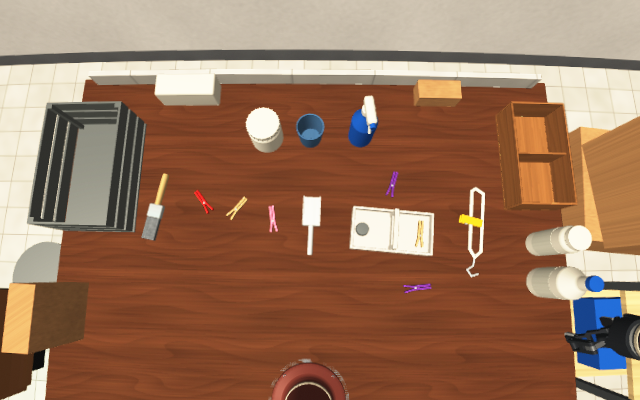

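View pics/scene0.png

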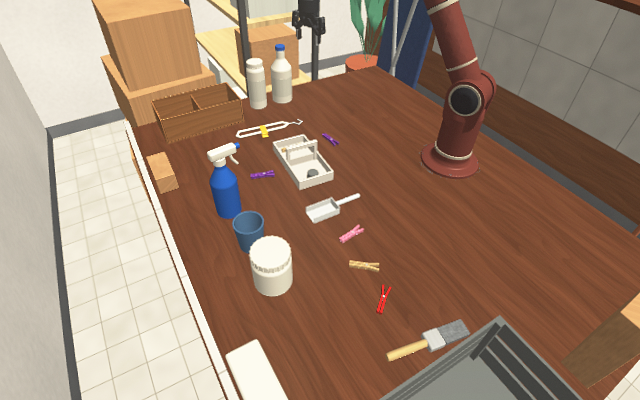

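Candidates in the top picture are wooden (237,208), red (203,201), pink (272,218), purple (393,183) and (418,288), and a wooden one in the dish at (420,233), which is the home_peg. I choose the wooden peg at (237,208). Next is one combined close crop.

```bash
python3 - <<'E'
from h import *
a=cv2.imread('pics/top0.png')
k=dict(interpolation=cv2.INTER_CUBIC)
p=cv2.resize(a[185:230,215:260],(360,360),**k)   # x8
d=cv2.resize(a[195:265,340:445],(630,420),**k)   # x6 
c=np.zeros((600,800,3),np.uint8); 
cv2.imwrite('pics/dish0.png',d)
s=cv2.imread('pics/scene0.png')
s2=cv2.resize(s[245:285,340:390],(400,320),**k)
c[:360,:360]=p; c[:320,380:780]=s2
cv2.imwrite('pics/peg0.png',c[:360])
E
```

```text
(no output)
```

View pics/peg0.png

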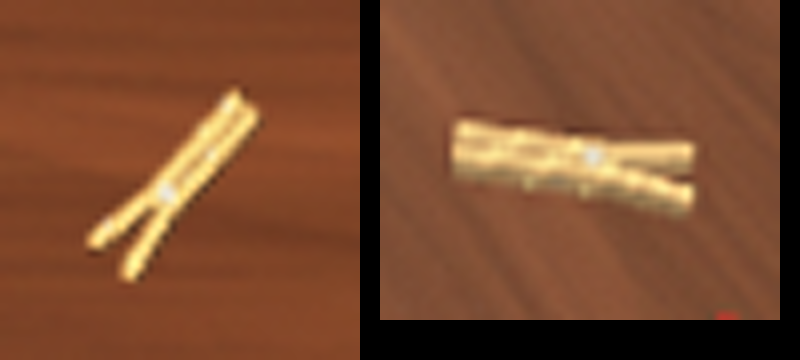

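View pics/dish0.png

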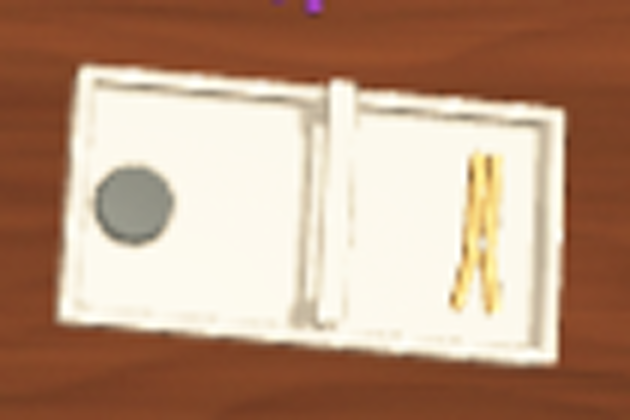

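The crops confirm the wooden peg: nose at crop (245,102), tail ends at (97,243) and (130,275). The dish rim corners are (82,67), (565,108), (555,362) and (62,322). The bar runs (341,82) to (328,325), the home peg lies right of it at about (480,230), and the cap is on the left.

```bash
python3 - <<'E'
from h import *
m=load('top0'); np.set_printoptions(precision=4,suppress=True)
P=lambda u,v,z:pix2w(m,215+(u+.5)/8-.5,185+(v+.5)/8-.5,z)
n=P(245,103,.011);t=P(113,259,.011);c=(n+t)/2
print('peg',n,t,c,np.linalg.norm(n-t),'yaw',np.degrees(np.arctan2(*(n-t)[1::-1])))
D=lambda u,v,z:pix2w(m,340+(u+.5)/6-.5,195+(v+.5)/6-.5,z)
C=[D(*q,.036) for q in((82,67),(565,108),(555,362),(62,322))]
print('corners',np.array(C),sum(C)/4,'size',[np.linalg.norm(C[i]-C[i-1]) for i in range(4)])
v=C[0]+C[3]-C[1]-C[2];print('ylong yaw',np.degrees(np.arctan2(v[1],v[0])))
b=[D(341,82,.084),D(328,325,.084)];print('bar',b,(b[0]+b[1])/2,np.degrees(np.arctan2(*(b[0]-b[1])[1::-1])))
h=[D(485,153,.019),D(473,308,.019)];print('home',h);print('cap',D(134,205,.03))
M=load('scene0');print('scene chk',w2pix(M,n),w2pix(M,t),w2pix(M,b[0]),w2pix(M,b[1]))
for p in ((303,196),(321,197),(310,254)): print('scoop',pix2w(m,*p,.015))
o=get_obs();Rm=R.from_rotvec(o['tcp_rot']).as_matrix();print(Rm, o['ee_pos'])
print('jaw yaw',np.degrees(np.arctan2(Rm[1,1],Rm[0,1])))
E
```

```text
peg [0.5537 0.1927 0.011 ] [0.4954 0.2382 0.011 ] [0.5246 0.2155 0.011 ] 0.07397497959537432 yaw -37.94191968202803
corners [[ 0.5285 -0.1203  0.036 ]
 [ 0.5117 -0.3488  0.036 ]
 [ 0.3925 -0.3387  0.036 ]
 [ 0.4086 -0.1103  0.036 ]] [ 0.4603 -0.2295  0.036 ] size [np.float64(0.12036713743450227), np.float64(0.22910010057394825), np.float64(0.119559807626285), np.float64(0.22901255028364662)]
ylong yaw 85.8794783942416
bar [array([ 0.5144, -0.232 ,  0.084 ]), array([ 0.4055, -0.2232,  0.084 ])] [ 0.46   -0.2276  0.084 ] -4.600400271791997
home [array([ 0.4922, -0.3147,  0.019 ]), array([ 0.4184, -0.3061,  0.019 ])]
cap [ 0.4641 -0.1449  0.03  ]
scene chk (np.float64(349.50113326527503), np.float64(262.5751872846271)) (np.float64(378.3693026753303), np.float64(265.833884497379)) (np.float64(286.1434779587009), np.float64(148.51945231390752)) (np.float64(317.07102010456407), np.float64(140.25445101360214))
scoop [0.5593 0.0233 0.015 ]
scoop [ 0.557  -0.0291  0.015 ]
scoop [0.3923 0.0005 0.015 ]
[[ 0.9394  0.3427 -0.0008]
 [ 0.3427 -0.9394  0.0022]
 [-0.     -0.0024 -1.    ]] [ 0.2225 -0.61    0.2442]
jaw yaw -69.95611578303671
```

```bash
python3 -m creep '[{"dx":0.28,"dy":0.31,"rz":0.135},{"dx":0.28,"dy":0.31,"rz":0.135},{"dx":0.28,"dy":0.31,"rz":0.135},{"dx":0.28,"dy":0.31,"rz":0.135},{"dx":0.28,"dy":0.31,"rz":0.135},{"dx":0.28,"dy":0.31,"rz":0.135},{"dx":0.28,"dy":0.31,"rz":0.135},{"dx":0.28,"dy":0.31,"rz":0.135},{"dx":0.28,"dy":0.31,"rz":0.135},{"dx":0.28,"dy":0.31,"rz":0.135}]' 0.5 30
python3 -m creep '[{"dx":0.03,"dy":0.46,"rz":0.125},{"dx":0.03,"dy":0.46,"rz":0.125},{"dx":0.03,"dy":0.46,"rz":0.125},{"dx":0.03,"dy":0.46,"rz":0.125},{"dx":0.03,"dy":0.46,"rz":0.125},{"dx":0.03,"dy":0.46,"rz":0.125},{"dx":0.03,"dy":0.46,"rz":0.125},{"dx":0.03,"dy":0.46,"rz":0.125},{"dx":0.03,"dy":0.46,"rz":0.125},{"dx":0.03,"dy":0.46,"rz":0.125},{"dx":0.03,"dy":0.46,"rz":0.125},{}]'
python3 - <<'E'
from h import *
o=get_obs();Rm=R.from_rotvec(o['tcp_rot']).as_matrix();print(Rm.round(3),o['ee_pos'],o['qpos'].round(2),o['grip_width'],np.degrees(np.arctan2(Rm[1,0],Rm[0,0])))
snap('wrist','w1'); m=load('w1');print(m['xyz'],m['orientation'])
print('pred nose,tail',w2pix(m,[.5537,.1927,.011]),w2pix(m,[.4954,.2382,.011]))
E
```

```text
[[ 0.939  0.343 -0.001]
 [ 0.343 -0.939  0.002]
 [-0.    -0.002 -1.   ]] [ 0.22253875 -0.61000698  0.24422901] [ 1.19  0.62 -0.01  1.42  0.01  1.1  -0.04] 0.08539848969826809 20.043887858783016
[0.2959595607794108, -0.5846358853652256, 0.3737062873004695] [-0.2685559543439593, 0.19048700625435508, -1.2098867268634987]
pred nose,tail (np.float64(311.40923468074755), np.float64(191.21375402451426)) (np.float64(239.40941211758383), np.float64(135.55787690823655))$[0]: bad value
$[0]: bad value
```

View pics/w1.png

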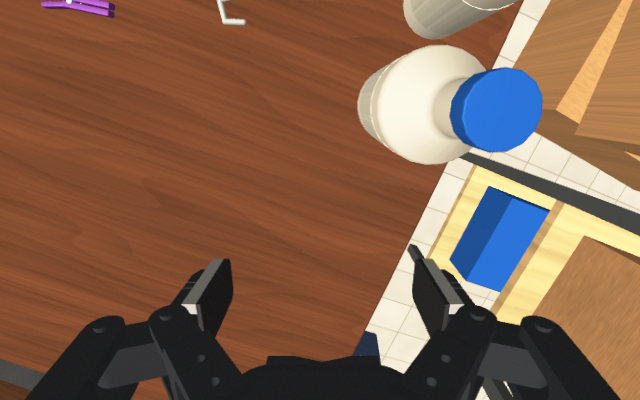

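The arm didn't move because both calls were refused as "bad value". That view shows only the start pose (5 pictures used). I think every row needs all six keys.

```bash
python3 -m creep '[{"dx":0.28,"dy":0.31,"dz":0,"rx":0,"ry":0,"rz":0.135}]' 0.5 30
```

```text
t: 0.25
ee_pos: [0.2439, -0.5837, 0.2442]
tcp_rot: [3.062, 0.696, -0.011]
ft_force: [0.1, 0.2, -0.4]
grip_width: 0.0732
```

```bash
python3 -m creep '[{"dx":0.28,"dy":0.31,"dz":0,"rx":0,"ry":0,"rz":0.135},{"dx":0.28,"dy":0.31,"dz":0,"rx":0,"ry":0,"rz":0.135},{"dx":0.28,"dy":0.31,"dz":0,"rx":0,"ry":0,"rz":0.135},{"dx":0.28,"dy":0.31,"dz":0,"rx":0,"ry":0,"rz":0.135},{"dx":0.28,"dy":0.31,"dz":0,"rx":0,"ry":0,"rz":0.135},{"dx":0.28,"dy":0.31,"dz":0,"rx":0,"ry":0,"rz":0.135},{"dx":0.28,"dy":0.31,"dz":0,"rx":0,"ry":0,"rz":0.135},{"dx":0.28,"dy":0.31,"dz":0,"rx":0,"ry":0,"rz":0.135},{"dx":0.28,"dy":0.31,"dz":0,"rx":0,"ry":0,"rz":0.135}]'
python3 -m creep '[{"dx":0.03,"dy":0.46,"dz":0,"rx":0,"ry":0,"rz":0.125},{"dx":0.03,"dy":0.46,"dz":0,"rx":0,"ry":0,"rz":0.125},{"dx":0.03,"dy":0.46,"dz":0,"rx":0,"ry":0,"rz":0.125},{"dx":0.03,"dy":0.46,"dz":0,"rx":0,"ry":0,"rz":0.125},{"dx":0.03,"dy":0.46,"dz":0,"rx":0,"ry":0,"rz":0.125},{"dx":0.03,"dy":0.46,"dz":0,"rx":0,"ry":0,"rz":0.125},{"dx":0.03,"dy":0.46,"dz":0,"rx":0,"ry":0,"rz":0.125},{"dx":0.03,"dy":0.46,"dz":0,"rx":0,"ry":0,"rz":0.125},{"dx":0.03,"dy":0.46,"dz":0,"rx":0,"ry":0,"rz":0.125},{"dx":0.03,"dy":0.46,"dz":0,"rx":0,"ry":0,"rz":0.125},{"dx":0.03,"dy":0.46,"dz":0,"rx":0,"ry":0,"rz":0.125},{"dx":0,"dy":0,"dz":0,"rx":0,"ry":0,"rz":0}]'
python3 - <<'E'
from h import *
o=get_obs();Rm=R.from_rotvec(o['tcp_rot']).as_matrix();print(Rm.round(3),o['ee_pos'],o['qpos'].round(2),o['grip_width'],np.degrees(np.arctan2(Rm[1,0],Rm[0,0])))
snap('wrist','w2'); m=load('w2');print(m['xyz'])
print('pred nose,tail',w2pix(m,[.5537,.1927,.011]),w2pix(m,[.4954,.2382,.011]))
E
```

```text
t: 1.15
ee_pos: [0.5034, -0.2993, 0.2451]
tcp_rot: [-2.388, -2.041, 0.001]
ft_force: [-0.5, -0.5, 0.0]
grip_width: 0.0428
t: 2.35
ee_pos: [0.5336, 0.2144, 0.2457]
tcp_rot: [-0.985, -2.98, -0.011]
ft_force: [-0.0, -0.3, 0.1]
grip_width: 0.0427
[[-0.803  0.596 -0.001]
 [ 0.596  0.803  0.008]
 [ 0.005  0.006 -1.   ]] [0.53359772 0.21440554 0.24565874] [-0.01  0.57 -0.65  1.64  0.37  1.06  0.16] 0.042690570279567776 143.43076820407015
[0.47133362797784084, 0.2587745395454121, 0.3755458020665053]
pred nose,tail (np.float64(317.27147610194703), np.float64(194.35831485684264)) (np.float64(318.58858717342537), np.float64(132.03352319205274))
```

View pics/w2.png

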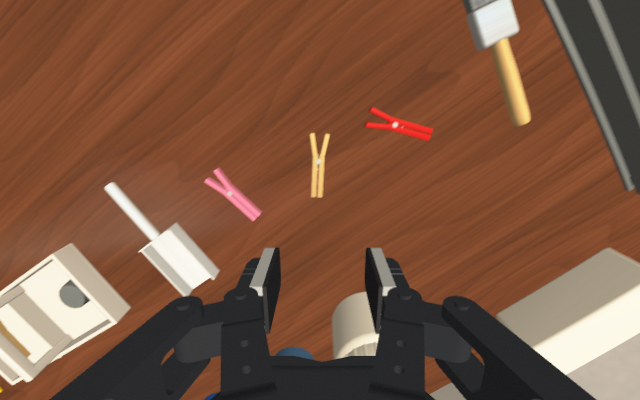

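The wrist view shows the wooden peg nose at (317,196) and tail at (319,134), within 2 px of the prediction, with the pink and red look-alikes to either side. I'm descending onto it.

```bash
python3 -m creep '[{"dx":-0.01,"dy":-0.05,"dz":-0.4,"rx":0,"ry":0,"rz":-0.03},{"dx":0,"dy":0,"dz":-0.4,"rx":0,"ry":0,"rz":0},{"dx":0,"dy":0,"dz":-0.4,"rx":0,"ry":0,"rz":0},{"dx":0,"dy":0,"dz":-0.4,"rx":0,"ry":0,"rz":0},{"dx":0,"dy":0,"dz":-0.3,"rx":0,"ry":0,"rz":0},{"dx":0,"dy":0,"dz":-0.15,"rx":0,"ry":0,"rz":0},{"dx":0,"dy":0,"dz":0,"rx":0,"ry":0,"rz":0},{"dx":0,"dy":0,"dz":0,"rx":0,"ry":0,"rz":0}]'
python3 - <<'E'
from h import *
o=get_obs();Rm=R.from_rotvec(o['tcp_rot']).as_matrix();print(Rm.round(3),o['ee_pos'],np.degrees(np.arctan2(Rm[1,0],Rm[0,0])))
snap('wrist','w3'); m=load('w3'); crop('w3',140,120,500,400,2,'w3c')
for x in(-.038,-.014,.008,.038): print(x,w2pix(m,[.526+x*np.cos(-.663),.214+x*np.sin(-.663),.011]))
E
```

```text
t: 3.2
ee_pos: [0.5357, 0.2003, 0.0413]
tcp_rot: [1.041, 2.963, 0.002]
ft_force: [-0.3, -0.1, 0.3]
grip_width: 0.0426
[[-0.78   0.626  0.002]
 [ 0.626  0.78   0.   ]
 [-0.001  0.001 -1.   ]] [0.53566275 0.20029793 0.04127438] 141.26603692046282
-0.038 (np.float64(331.8389778206477), np.float64(148.59300994569583))
-0.014 (np.float64(331.9997915537018), np.float64(194.0018135672395))
0.008 (np.float64(332.12027610959706), np.float64(232.29758493173077))
0.038 (np.float64(332.25028574995014), np.float64(279.77190036683015))
```

View pics/w3c.png

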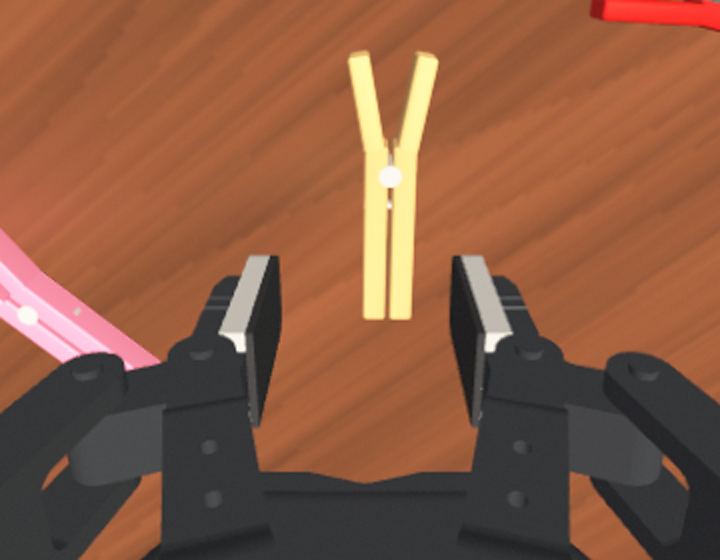

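Peg in the crop: nose (387,319), tail midpoint (393,60), pink nose near (150,360). I'll compute the exact correction.

```bash
python3 - <<'E'
from h import *
np.set_printoptions(precision=4,suppress=True)
m=load('w3'); g=lambda u,v,z=.011:pix2w(m,140+u/2,120+v/2,z)
n=g(387,317);t=g(393,57);a=(n-t)/np.linalg.norm(n-t)
print(n,t,np.linalg.norm(n-t),'yaw',np.degrees(np.arctan2(a[1],a[0]))); c=(n+t)/2; tgt=n-.028*a
o=get_obs();p=o['ee_pos'];Rm=R.from_rotvec(o['tcp_rot']).as_matrix();print('tgt',tgt,'now',p,'d',tgt-p,np.degrees(np.arctan2(Rm[1,0],Rm[0,0])))
pk=g(155,362)-tgt; print('pink rel along,across',pk@a,pk@np.array([-a[1],a[0],0]))
E
```

```text
[0.5557 0.1917 0.011 ] [0.4975 0.2393 0.011 ] 0.07519790759772929 yaw -39.233134489424344
tgt [0.534  0.2094 0.011 ] now [0.536  0.2007 0.0419] d [-0.0019  0.0087 -0.0309] 141.27634310724073
pink rel along,across 0.044384134797376074 -0.06928293254097224
```

```bash
Z='x'; python3 -m creep '[{"dx":-0.02,"dy":0.09,"dz":0,"rx":0,"ry":0,"rz":-0.01},{"dx":0,"dy":0,"dz":-0.12,"rx":0,"ry":0,"rz":0},{"dx":0,"dy":0,"dz":-0.12,"rx":0,"ry":0,"rz":0},{"dx":0,"dy":0,"dz":0,"rx":0,"ry":0,"rz":0},{"dx":0,"dy":0,"dz":0,"rx":0,"ry":0,"rz":0}]' 0.6 30
python3 -m creep '[{"dx":0,"dy":0,"dz":0,"rx":0,"ry":0,"rz":0},{"dx":0,"dy":0,"dz":0,"rx":0,"ry":0,"rz":0},{"dx":0,"dy":0,"dz":0,"rx":0,"ry":0,"rz":0},{"dx":0,"dy":0,"dz":0,"rx":0,"ry":0,"rz":0},{"dx":0,"dy":0,"dz":0,"rx":0,"ry":0,"rz":0},{"dx":0,"dy":0,"dz":0,"rx":0,"ry":0,"rz":0}]' 1 30
```

```text
t: 3.75
ee_pos: [0.5323, 0.209, 0.0155]
tcp_rot: [-1.052, -2.959, 0.002]
ft_force: [1.0, 0.4, -0.2]
grip_width: 0.0342
t: 4.35
ee_pos: [0.533, 0.2094, 0.0165]
tcp_rot: [1.052, 2.96, 0.0]
ft_force: [0.3, -0.1, 2.4]
grip_width: 0.0129
```

Gripped at about 13 mm width. I'll lift it and carry it over the dish.

```bash
python3 -m creep '[{"dx":0,"dy":0,"dz":0.15,"rx":0,"ry":0,"rz":0},{"dx":0,"dy":0,"dz":0.35,"rx":0,"ry":0,"rz":0},{"dx":0,"dy":0,"dz":0.4,"rx":0,"ry":0,"rz":0},{"dx":0,"dy":0,"dz":0.4,"rx":0,"ry":0,"rz":0},{"dx":0,"dy":0,"dz":0.3,"rx":0,"ry":0,"rz":0},{"dx":0,"dy":0,"dz":0.1,"rx":0,"ry":0,"rz":0}]'
python3 -m creep '[{"dx":-0.06,"dy":-0.3,"dz":0,"rx":0,"ry":0,"rz":0.07},{"dx":-0.06,"dy":-0.45,"dz":0,"rx":0,"ry":0,"rz":0.07},{"dx":-0.06,"dy":-0.46,"dz":0,"rx":0,"ry":0,"rz":0.07},{"dx":-0.06,"dy":-0.46,"dz":0,"rx":0,"ry":0,"rz":0.07},{"dx":-0.06,"dy":-0.46,"dz":0,"rx":0,"ry":0,"rz":0.07},{"dx":-0.06,"dy":-0.46,"dz":0,"rx":0,"ry":0,"rz":0.07},{"dx":-0.06,"dy":-0.46,"dz":0,"rx":0,"ry":0,"rz":0.07},{"dx":-0.06,"dy":-0.46,"dz":0,"rx":0,"ry":0,"rz":0.07},{"dx":-0.06,"dy":-0.46,"dz":0,"rx":0,"ry":0,"rz":0.07},{"dx":-0.06,"dy":-0.46,"dz":0,"rx":0,"ry":0,"rz":0.07},{"dx":-0.06,"dy":-0.41,"dz":0,"rx":0,"ry":0,"rz":0.08},{"dx":0,"dy":0,"dz":0,"rx":0,"ry":0,"rz":0}]'
python3 -m creep '[{"dx":0,"dy":0,"dz":0,"rx":0,"ry":0,"rz":0},{"dx":0,"dy":0,"dz":0,"rx":0,"ry":0,"rz":0}]'
python3 - <<'E'
from h import *
o=get_obs();Rm=R.from_rotvec(o['tcp_rot']).as_matrix();print(Rm.round(3),o['ee_pos'],np.degrees(np.arctan2(Rm[1,0],Rm[0,0])),o['qpos'].round(2))
snap('wrist','w4'); m=load('w4')
print('bar pred',w2pix(m,[.5144,-.232,.084]),w2pix(m,[.4055,-.2232,.084]))
E
```

```text
t: 4.95
ee_pos: [0.5341, 0.2107, 0.1908]
tcp_rot: [1.05, 2.956, 0.008]
ft_force: [-0.8, 0.3, -0.3]
grip_width: 0.013
t: 6.15
ee_pos: [0.4634, -0.283, 0.1844]
tcp_rot: [-0.13, -3.135, 0.005]
ft_force: [-0.9, -0.3, -1.5]
grip_width: 0.0129
t: 6.35
ee_pos: [0.4668, -0.2729, 0.1862]
tcp_rot: [-0.107, -3.139, -0.002]
ft_force: [0.2, 1.2, 0.4]
grip_width: 0.0128
[[-0.998  0.068 -0.   ]
 [ 0.068  0.998  0.001]
 [ 0.     0.001 -1.   ]] [ 0.46680566 -0.27292459  0.186206  ] 176.08788250117234 [ 1.    0.64 -0.82  1.8   0.56  0.95  1.45]
bar pred (np.float64(376.8774007348365), np.float64(257.40245217385973)) (np.float64(386.7526548844927), np.float64(120.74550483453926))
```

View pics/w4.png

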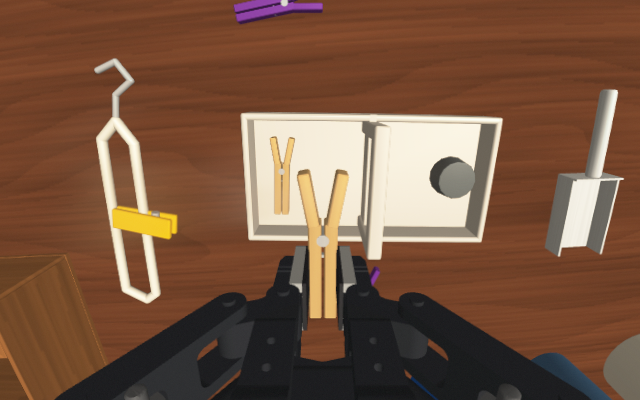

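The wrist view shows the peg held straight with its nose at (323,316). The bar runs (381,122) to (374,257), the home peg is at (282,175), and the cap is at (452,177). Before going lower I'll check whether the knuckles at about (405,300) clear the bar.

```bash
python3 - <<'E'
from h import *
np.set_printoptions(precision=4,suppress=True)
m=load('w4');o=get_obs();Rm=R.from_rotvec(o['tcp_rot']).as_matrix();p=o['ee_pos']
c=Rm.T@(np.array(m['xyz'])-p);print('cam in tool',c)
for (u,v) in ((345,250),(362,285),(375,285),(405,293),(430,297),(470,315),(520,345),(560,365)):
    w=pix2w(m,u,v,0.)-m['xyz'];d=Rm.T@w
    for X in (.011,): 
        q=c+d*(np.sign(c[0])*X-c[0])/d[0]; print((u,v),q)
D=lambda u,v,z:pix2w(m,u,v,z)
b=[D(381,122,.084),D(374,257,.084)];print('bar',b,sum(b)/2)
C=[D(*q,.036) for q in((245,116),(500,120),(483,241),(248,239))];print('rim',np.array(C),sum(C)/4)
print('home',D(281,214,.019),D(283,138,.019))
E
```

```text
cam in tool [ 0.0778 -0.0013 -0.1293]
(345, 250) [0.011  0.0094 0.0048]
(362, 285) [ 0.011   0.0139 -0.025 ]
(375, 285) [ 0.011   0.0188 -0.025 ]
(405, 293) [ 0.011   0.029  -0.0304]
(430, 297) [ 0.011   0.0375 -0.0331]
(470, 315) [ 0.011   0.0475 -0.0434]
(520, 345) [ 0.011   0.0563 -0.0575]
(560, 365) [ 0.011   0.0629 -0.0654]
bar [array([ 0.4061, -0.2274,  0.084 ]), array([ 0.5139, -0.2344,  0.084 ])] [ 0.46   -0.2309  0.084 ]
rim [[ 0.3965 -0.336   0.036 ]
 [ 0.414  -0.1136  0.036 ]
 [ 0.5301 -0.119   0.036 ]
 [ 0.5118 -0.3494  0.036 ]] [ 0.4631 -0.2295  0.036 ]
home [ 0.4942 -0.3172  0.019 ] [ 0.4193 -0.3073  0.019 ]
```

```bash
python3 -m creep '[{"dx":0,"dy":-0.09,"dz":0,"rx":0,"ry":0,"rz":0},{"dx":0,"dy":0,"dz":-0.25,"rx":0,"ry":0,"rz":0},{"dx":0,"dy":0,"dz":-0.25,"rx":0,"ry":0,"rz":0},{"dx":0,"dy":0,"dz":-0.25,"rx":0,"ry":0,"rz":0},{"dx":0,"dy":0,"dz":-0.2,"rx":0,"ry":0,"rz":0},{"dx":0,"dy":0,"dz":-0.15,"rx":0,"ry":0,"rz":0},{"dx":0,"dy":0,"dz":-0.12,"rx":0,"ry":0,"rz":0},{"dx":0,"dy":0,"dz":-0.1,"rx":0,"ry":0,"rz":0},{"dx":0,"dy":0,"dz":-0.05,"rx":0,"ry":0,"rz":0},{"dx":0,"dy":0,"dz":0,"rx":0,"ry":0,"rz":0},{"dx":0,"dy":0,"dz":0,"rx":0,"ry":0,"rz":0}]'
python3 - <<'E'
from h import *
snap('wrist','w5');crop('w5',180,80,580,380,2,'w5c')
E
```

```text
t: 7.5
ee_pos: [0.4672, -0.2837, 0.0498]
tcp_rot: [0.111, 3.139, -0.001]
ft_force: [0.4, 0.3, 0.0]
grip_width: 0.0129
```

View pics/w5c.png

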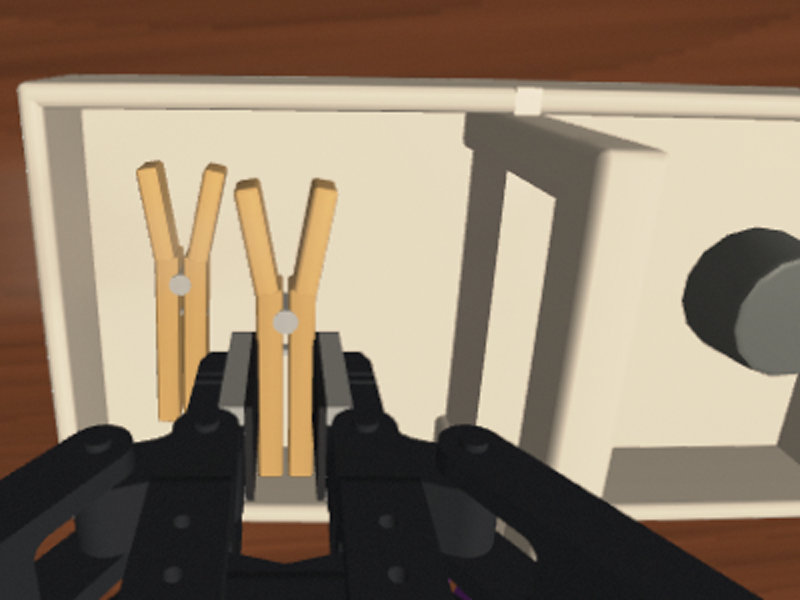

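No contact, and the peg hangs between the home peg (crop 180,290) and the divider (480,300). I'm letting it go, then raising the tool.

```bash
python3 -m creep '[{"dx":0,"dy":0,"dz":0,"rx":0,"ry":0,"rz":0},{"dx":0,"dy":0,"dz":0,"rx":0,"ry":0,"rz":0},{"dx":0,"dy":0,"dz":0,"rx":0,"ry":0,"rz":0},{"dx":0,"dy":0,"dz":0,"rx":0,"ry":0,"rz":0}]' 0.72
python3 -m creep '[{"dx":0,"dy":0,"dz":0.2,"rx":0,"ry":0,"rz":0},{"dx":0,"dy":0,"dz":0.3,"rx":0,"ry":0,"rz":0},{"dx":0,"dy":0,"dz":0.3,"rx":0,"ry":0,"rz":0},{"dx":0,"dy":0,"dz":0.3,"rx":0,"ry":0,"rz":0},{"dx":0,"dy":0,"dz":0.2,"rx":0,"ry":0,"rz":0},{"dx":0,"dy":0,"dz":0,"rx":0,"ry":0,"rz":0},{"dx":0,"dy":0,"dz":0,"rx":0,"ry":0,"rz":0},{"dx":0,"dy":0,"dz":0,"rx":0,"ry":0,"rz":0}]'
python3 - <<'E'
from h import *
o=get_obs();Rm=R.from_rotvec(o['tcp_rot']).as_matrix();print(o['ee_pos'],Rm.round(3))
snap('wrist','w6');crop('w6',200,80,520,320,2,'w6c')
E
```

```text
t: 7.95
ee_pos: [0.4668, -0.2837, 0.0495]
tcp_rot: [0.111, 3.139, -0.0]
ft_force: [-0.5, 0.1, 0.4]
grip_width: 0.0237
t: 8.75
ee_pos: [0.4658, -0.2835, 0.178]
tcp_rot: [-0.11, -3.137, -0.001]
ft_force: [-0.4, 0.0, 0.3]
grip_width: 0.0238
[ 0.46578483 -0.2835163   0.17799042] [[-0.998  0.07  -0.003]
 [ 0.07   0.998  0.001]
 [ 0.003  0.001 -1.   ]]
```

View pics/w6c.png

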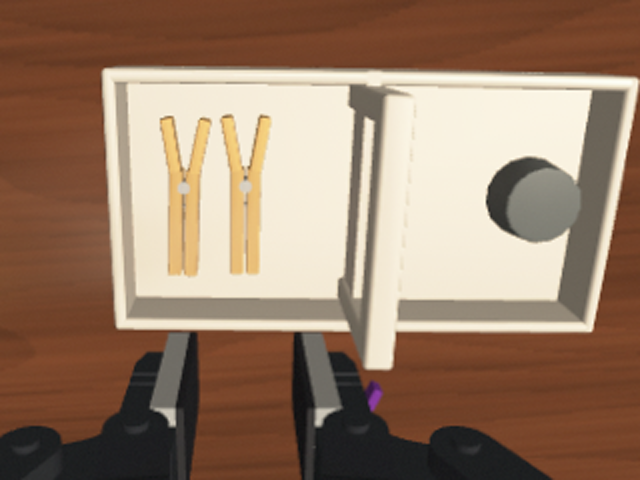

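The stray peg lies flat at crop (246,195) beside the home peg (184,195), with the cap at (535,200) in the other compartment. Bar top centreline runs (399,92) to (378,367).

```bash
python3 - <<'E'
from h import *
np.set_printoptions(precision=4,suppress=True)
m=load('w6');D=lambda u,v,z:pix2w(m,200+u/2,80+v/2,z)
b=[D(399,92,.084),D(378,367,.084)];v=b[1]-b[0];print('bar',b,sum(b)/2,np.linalg.norm(v),np.degrees(np.arctan2(v[1],v[0])))
C=[D(*q,.036) for q in((105,71),(636,80),(592,330),(119,326))];print(np.array(C),sum(C)/4)
v=C[3]+C[2]-C[0]-C[1];print(np.degrees(np.arctan2(v[1],v[0])))
o=get_obs();Rm=R.from_rotvec(o['tcp_rot']).as_matrix();print('tool yaw',np.degrees(np.arctan2(Rm[1,0],Rm[0,0]))-180,o['ee_pos'])
E
```

```text
bar [array([ 0.408 , -0.2265,  0.084 ]), array([ 0.5149, -0.2344,  0.084 ])] [ 0.4615 -0.2304  0.084 ] 0.10726147179898293 -4.276245781771222
[[ 0.3949 -0.3382  0.036 ]
 [ 0.4132 -0.1128  0.036 ]
 [ 0.5301 -0.121   0.036 ]
 [ 0.5115 -0.3474  0.036 ]] [ 0.4624 -0.2299  0.036 ]
-4.254502506398179
tool yaw -4.029038042377181 [ 0.4658 -0.2835  0.1779]
```

```bash
python3 -m creep '[{"dx":-0.02,"dy":0.27,"dz":0,"rx":0,"ry":0,"rz":0},{"dx":-0.03,"dy":0.265,"dz":0,"rx":0,"ry":0,"rz":0},{"dx":0,"dy":0,"dz":0,"rx":0,"ry":0,"rz":0},{"dx":0,"dy":0,"dz":-0.25,"rx":0,"ry":0,"rz":0},{"dx":0,"dy":0,"dz":-0.25,"rx":0,"ry":0,"rz":0},{"dx":0,"dy":0,"dz":-0.2,"rx":0,"ry":0,"rz":0},{"dx":0,"dy":0,"dz":-0.17,"rx":0,"ry":0,"rz":0},{"dx":0,"dy":0,"dz":-0.12,"rx":0,"ry":0,"rz":0},{"dx":0,"dy":0,"dz":-0.08,"rx":0,"ry":0,"rz":0},{"dx":0,"dy":0,"dz":0,"rx":0,"ry":0,"rz":0},{"dx":0,"dy":0,"dz":0,"rx":0,"ry":0,"rz":0}]' 0.4
python3 - <<'E'
from h import *
snap('wrist','w7');snap('top','t7');a=cv2.imread('pics/w7.png');b=cv2.imread('pics/t7.png')
c=np.zeros((320,800,3),np.uint8);c[:300,:480]=cv2.resize(a,(480,300));c[:,480:]=cv2.resize(b[190:270,345:425],(320,320));cv2.imwrite('pics/c7.png',c)
E
```

```text
t: 9.9
ee_pos: [0.4621, -0.2302, 0.0726]
tcp_rot: [0.11, 3.139, -0.0]
ft_force: [-0.2, 0.8, -0.6]
grip_width: 0.0516
```

View pics/c7.png

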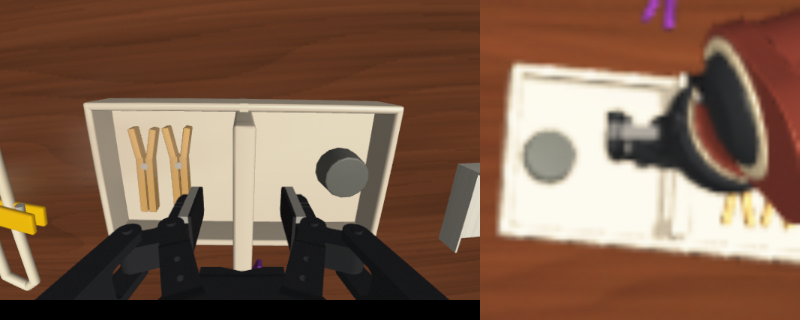

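The bar at (244,190) is centred between the pads at (195,215) and (292,215), with no contact. I'm closing firmly and starting the lift slowly.

```bash
python3 -m creep '[{"dx":0,"dy":0,"dz":0,"rx":0,"ry":0,"rz":0},{"dx":0,"dy":0,"dz":0,"rx":0,"ry":0,"rz":0},{"dx":0,"dy":0,"dz":0,"rx":0,"ry":0,"rz":0},{"dx":0,"dy":0,"dz":0,"rx":0,"ry":0,"rz":0},{"dx":0,"dy":0,"dz":0,"rx":0,"ry":0,"rz":0},{"dx":0,"dy":0,"dz":0,"rx":0,"ry":0,"rz":0},{"dx":0,"dy":0,"dz":0,"rx":0,"ry":0,"rz":0},{"dx":0,"dy":0,"dz":0,"rx":0,"ry":0,"rz":0}]' 1 90
python3 -m creep '[{"dx":0,"dy":0,"dz":0.03,"rx":0,"ry":0,"rz":0},{"dx":0,"dy":0,"dz":0.05,"rx":0,"ry":0,"rz":0},{"dx":0,"dy":0,"dz":0.05,"rx":0,"ry":0,"rz":0},{"dx":0,"dy":0,"dz":0.05,"rx":0,"ry":0,"rz":0},{"dx":0,"dy":0,"dz":0.02,"rx":0,"ry":0,"rz":0},{"dx":0,"dy":0,"dz":0,"rx":0,"ry":0,"rz":0},{"dx":0,"dy":0,"dz":0,"rx":0,"ry":0,"rz":0}]'
python3 -c "
from h import *
o=get_obs();print(o['ft_torque'],o['tcp_rot'])"
```

```text
t: 10.8
ee_pos: [0.462, -0.2299, 0.0729]
tcp_rot: [0.112, 3.139, -0.0]
ft_force: [-1.8, 0.2, 5.3]
grip_width: 0.0108
t: 11.5
ee_pos: [0.4616, -0.2302, 0.0922]
tcp_rot: [-0.111, -3.139, 0.0]
ft_force: [0.2, 0.5, -6.2]
grip_width: 0.0102
[0.00017889 0.03483741 0.01642075] [-1.10520200e-01 -3.13934705e+00  1.59862041e-04]
```

It carries about 6 N with negligible torque, so the dish is up about 20 mm. I'll lift a further 105 mm gently and then hold.

```bash
python3 -m creep '[{"dx":0,"dy":0,"dz":0.05,"rx":0,"ry":0,"rz":0},{"dx":0,"dy":0,"dz":0.1,"rx":0,"ry":0,"rz":0},{"dx":0,"dy":0,"dz":0.12,"rx":0,"ry":0,"rz":0},{"dx":0,"dy":0,"dz":0.12,"rx":0,"ry":0,"rz":0},{"dx":0,"dy":0,"dz":0.12,"rx":0,"ry":0,"rz":0},{"dx":0,"dy":0,"dz":0.12,"rx":0,"ry":0,"rz":0},{"dx":0,"dy":0,"dz":0.12,"rx":0,"ry":0,"rz":0},{"dx":0,"dy":0,"dz":0.12,"rx":0,"ry":0,"rz":0},{"dx":0,"dy":0,"dz":0.1,"rx":0,"ry":0,"rz":0},{"dx":0,"dy":0,"dz":0.06,"rx":0,"ry":0,"rz":0},{"dx":0,"dy":0,"dz":0.02,"rx":0,"ry":0,"rz":0},{"dx":0,"dy":0,"dz":0,"rx":0,"ry":0,"rz":0}]'
for i in 1 2; do python3 -m creep '[{"dx":0,"dy":0,"dz":0,"rx":0,"ry":0,"rz":0},{"dx":0,"dy":0,"dz":0,"rx":0,"ry":0,"rz":0},{"dx":0,"dy":0,"dz":0,"rx":0,"ry":0,"rz":0},{"dx":0,"dy":0,"dz":0,"rx":0,"ry":0,"rz":0},{"dx":0,"dy":0,"dz":0,"rx":0,"ry":0,"rz":0},{"dx":0,"dy":0,"dz":0,"rx":0,"ry":0,"rz":0},{"dx":0,"dy":0,"dz":0,"rx":0,"ry":0,"rz":0},{"dx":0,"dy":0,"dz":0,"rx":0,"ry":0,"rz":0},{"dx":0,"dy":0,"dz":0,"rx":0,"ry":0,"rz":0},{"dx":0,"dy":0,"dz":0,"rx":0,"ry":0,"rz":0},{"dx":0,"dy":0,"dz":0,"rx":0,"ry":0,"rz":0},{"dx":0,"dy":0,"dz":0,"rx":0,"ry":0,"rz":0}]';done
python3 - <<'E'
from h import *
snap('wrist','w8');snap('scene','s8');a=cv2.imread('pics/w8.png');b=cv2.imread('pics/s8.png')
c=np.zeros((300,800,3),np.uint8);c[:,:480]=cv2.resize(a,(480,300));c[:,480:]=cv2.resize(b[60:210,210:370],(320,300));cv2.imwrite('pics/c8.png',c)
E
```

```text
t: 12.7
ee_pos: [0.4617, -0.2301, 0.1973]
tcp_rot: [-0.111, -3.139, 0.0]
ft_force: [0.7, 0.3, -6.0]
grip_width: 0.0103
t: 13.9
ee_pos: [0.4618, -0.2301, 0.1973]
tcp_rot: [-0.11, -3.14, 0.0]
ft_force: [0.5, 0.1, -6.6]
grip_width: 0.0102
t: 15.1
ee_pos: [0.4618, -0.2301, 0.1973]
tcp_rot: [-0.11, -3.14, 0.0]
ft_force: [-0.4, -0.7, -6.2]
grip_width: 0.0102
```

View pics/c8.png

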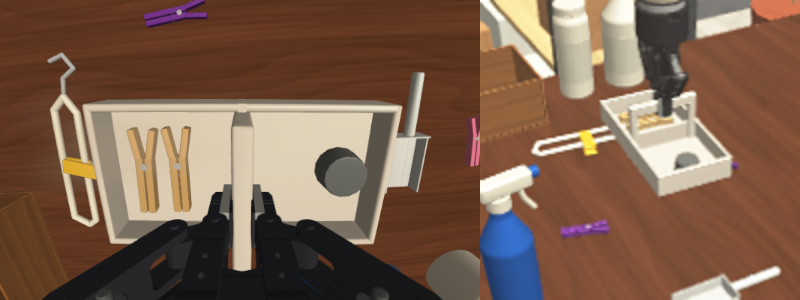

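The dish hangs level at about 0.124 m. Both pegs are at (143,170) and (177,168), the cap is at (341,172), and the bystanders look undisturbed. It has held steady for 2.4 s, so I'm handing in.

```bash
python3 -m creep '[{"dx":0,"dy":0,"dz":0,"rx":0,"ry":0,"rz":0},{"dx":0,"dy":0,"dz":0,"rx":0,"ry":0,"rz":0},{"dx":0,"dy":0,"dz":0,"rx":0,"ry":0,"rz":0},{"dx":0,"dy":0,"dz":0,"rx":0,"ry":0,"rz":0}]' && python3 -c "
from bench import robot
print(robot.hand_in())"
```

```text
t: 15.6
ee_pos: [0.4618, -0.2301, 0.1973]
tcp_rot: [-0.111, -3.14, 0.0]
ft_force: [0.3, 0.0, -5.9]
grip_width: 0.0103
the job is handed in; nothing more can be done
None
```

I put the stray wooden peg into the home peg's compartment, dropping it flat from about 2–3 cm to keep the gripper clear of the bridge handle. I then gripped the dish by the middle of its handle bar (90 N set) and lifted it level. I handed the job in at about 15.6 s with the dish still held; the hand-in gives no verdict.

**Last checks:**
- **Height:** the dish's underside is about 0.124 m above the board, worked out from how far the tool rose.
- **Steadiness:** the tool pose did not change over the last 2.9 s. The load was about 6 N, with almost no twisting moment when checked just after lift-off.
- **Contents:** the last pictures show the dish level, both pegs in one compartment and the cap in the other.
- **Bystanders:** the scoop, clip hanger and spray bottle look undisturbed in those pictures. I did not re-measure any bystander or look again at the brush, mug and container, but there was no sign of the arm touching anything.

**What went wrong or disagreed:**
- My first two move commands were refused because I had left some values out of the rows; the arm did not move.
- At the first descent the tool was about 9 mm off the peg, which I corrected before gripping.
- The gripper reads about 10 mm on a bar described as 12 mm thick.

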